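# Load the bench flask clamp

### The arm

A 6-joint arm with a two-finger parallel gripper is mounted at the origin on the work surface. World frame = base frame: x ahead of the robot, y to its left, z up, the work surface at z = 0. Lengths are in mm, angles in rad, forces in N, time in s.
With the tool pointing down it reaches from about 250 to 775 mm from the base axis. Payload 8.9 kg.
Tool frame: the origin (TCP) lies on the centre line of the jaws, within the pads' length; the fingertips stand robot.tip_reach ahead of it and the grasp point (between the pads) lies 2 mm behind it (robot.tip_reach is the distance from the TCP to the fingertips, in mm); z points along the fingers, y is the line along which they close (so a half turn about z gives the same grasp; the last joint's range is limited). The gripper opens to 85 mm and grips with 20 to 120 N. Pads are 22 mm wide; open, the fingers measure 114 mm over their backs; the gripper's body (76 mm by 85 mm) begins 54 mm behind the grasp point. The pads swing forward as they close: fully open they stand 13 mm farther back than shut.
Start: joints at [-1.44, 0.291, -0.153, 1.127, 0, 1.431], TCP at [139.934, -506.006, 248.305] pointing down, gripper open.
Joint ranges: [-2.52, 2.52], [-0.91, 1.74], [-1.3, 1.37], [-1.96, 2.02], [-1.52, 1.47], [-3.14, 3.14]. Speed limits (rad/s): [2.22, 2.22, 2.79, 3.14, 3.14, 3.14].

### API

Orientations are given as a 3x3 rotation matrix whose columns are the frame's x, y, z axes.
In Python, from bench import robot gives the robot as it stands.
- The arm moves only by the tool play_rows, never from a script. Its argument "steps" is a list that holds one entry, the list of rows, each a list of 7 numbers: the gripper command: -1 is fully open, 1 is shut, values between are in proportion, then the shift along the world's x, y, z in m, then the turn, a rotation vector about the world's x, y, z in rad. A call has 1 to 12 rows; each row is the pose to reach, as a shift and turn from the pose commanded when the call began; what a row does not reach only later rows make up. A row lasts 1/8 s, in which the tool goes at most 62.5 mm and 10.7 degrees, less where a joint would pass 70% of its speed; a pose out of reach is approached as far as the arm can. A call with a gripper value outside its range is refused whole. The fingers move at their own pace and stop on an object; "grip_force" is the grip in N (left out, the last holds). Time passes only in rows, so rows that repeat a pose let the fingers close. It gives the time, the measured TCP pose, the force, the opening and the grip force at its end, in the units of the state.
- robot.get_state(): the state, without advancing time (a new reading comes with each control period).
- robot.camera(name): name is "scene" or "top"; returns the picture (480x640x3 uint8, red, green, blue); there is no depth.
- robot.camera_params(name): a dict with "K" (3x3 intrinsics, pixels), "R" (3x3) and "t" (3): a world point X has camera coordinates R X + t. Camera axes: x right, y down, z forward; pixel columns grow to the right and rows downward; lengths in mm; the calibration is good to about 2 mm. A picture is of the moment at which its call begins. camera_params takes no time and is no camera call.
- robot.finish_job(): hands the job in; it is judged then, once.
The state is a dict: "t": time; "q": joint angles; "qd": joint speeds; "tau": joint torques, N m; "tcp_pos": TCP position; "tcp_rot": TCP orientation; "contact_force": force on the tool from outside, world axes, zero at the start; "ft_torque": the same for the moment, N m; "finger_gap": finger opening in mm; "gripper_force": force on a finger pad.
Only numpy, scipy, OpenCV 4.12 (cv2) and the standard library are available. Lean on these libraries where they do the work, as an engineer would, in place of code of your own. Each camera call takes 0.05 s, during which the arm holds its last target. There are 200 camera calls.

### The job

Load the closed denture flask into the bench clamp: set it down gently, upright, on the clamp's bed, centred between the two guide pins with its long side in line with them. Then lift the clamp's top plate, web upwards, and lower it gently over both guide pins, holding it level all the way down so that it does not jam, until it lies flat on the flask; do not drop or force it. Leave everything else on the bench where it stands; the wing nuts are put on afterwards.

Things in the scene. Friction and masses are not known exactly. Their poses are not given: they have to be found in the camera images.
- clamp: Fixed grey clamp base, bolted down. Origin: centre of its underside. Flat bed 70 (x) by 150 (y) mm, top at z = 14 mm; rounded ends reach |y| = 95, ears 9 mm high (bolt heads to 17) reach |x| = 59. Two upright steel guide pins, 12 mm diameter, at x = 0, y = +74 and -74, reach z = 132 mm (top 12 mm tapers to 5 mm). Collars, 19 mm wide, 4 mm high, at the pins' feet. Same after a half turn about z.
- pin_a (a point): Tip of the guide pin at +y of the clamp base, 132 mm above the bench.
- pin_b (a point): Tip of the guide pin at -y of the clamp base, 132 mm above the bench.
- bridge: Loose aluminium top plate, 0.3 to 0.5 kg, lying web up on the bench. Flange 46 (x) by 188 (y) by 14 mm, two through holes 13.6 mm diameter at x = 0, y = +74 and -74, countersunk below; upright web along y, 12 mm thick, z = 14 to 50 mm for |y| < 35, sloping off to |y| = 52. Origin: centre of underside (76 mm above the bench when home), z up. Balanced. Same after a half turn about z.
- flask: Closed denture flask (halves and lid, one rigid piece), bare aluminium, 0.6 to 0.85 kg, standing upright on the bench. Round-ended block 60 (x) by 100 (y) by 62 (z) mm: flat parallel sides 60 mm apart for |y| < 20, ends of 30 mm radius, flat top and bottom. Origin: centre of the underside; z up, y its long direction. Same after a half turn about z.
- nut_tray: Bystander: loose shallow steel tray 80 x 120 x 20 mm holding the two brass wing nuts (fast to it). Origin: centre of the underside.
- cast: Bystander: loose white plaster dental cast 66 x 70 x 43 mm. Origin: centre of the underside.
- monomer: Bystander: loose amber glass bottle, 54 mm in diameter, 98 mm high. Origin: centre of the underside.
- bur_block: Bystander: loose green block 55 x 110 x 30 mm with upright burs to 51 mm. Origin: centre of the underside.
There are look-alikes about, which are no part of the job. What is shaped like the bridge but blue is not meant.

How it is judged (in metres and radians):
On the way, in this order (a step that is already met when the one before it is completed fails the run):
1. the flask stands on the clamp's bed between the pins, centred, square and released (z of flask in the frame of clamp between 0.011 and 0.017 m and horizontal distance between flask and clamp below 0.01 m and angle between the y axis of flask and the y axis of clamp, either way round below 0.14 rad and angle between flask's own z axis and vertical below 0.05 rad and contact force between flask and the fingers below 0.2 N and linear speed of flask below 0.03 m/s), for 0.2 s.
2. the held top plate is on both guide pins, level, and being lowered (horizontal distance between bridge and clamp below 0.006 m and angle between the y axis of bridge and the y axis of clamp, either way round below 0.05 rad and angle between bridge's own z axis and vertical below 0.06 rad and z of bridge in the frame of clamp between 0.07 and 0.112 m and contact force between bridge and the fingers above 0.5 N), for 0.1 s.
At the end, for the whole second after the job is handed in: Flask upright on the bed, within 10 mm of the clamp axis and 8 degrees of the pin line; top plate web up on both pins, flat on the flask (origin 73.5 to 78.5 mm up, within 4 mm of the axis, level within 1.7 degrees, in line within 2.3 degrees); both at rest and released (z of flask in the frame of clamp between 0.011 and 0.017 m and horizontal distance between flask and clamp below 0.01 m and angle between the y axis of flask and the y axis of clamp, either way round below 0.14 rad and angle between flask's own z axis and vertical below 0.05 rad and z of bridge in the frame of clamp between 0.0735 and 0.0785 m and horizontal distance between bridge and clamp below 0.004 m and angle between the y axis of bridge and the y axis of clamp, either way round below 0.04 rad and angle between bridge's own z axis and vertical below 0.03 rad and linear speed of each of bridge, flask below 0.02 m/s and contact force between bridge and the fingers below 0.2 N); the robot touches nothing.
It fails at once if the top plate is tipped by more than 8 degrees on or over the pins (horizontal distance between bridge and clamp below 0.04 m and z of bridge in the frame of clamp below 0.13 m and angle between bridge's own z axis and vertical above 0.14 rad).
It fails at once if the top plate drops on the pins (faster than 0.4 m/s, a free fall of 8 mm) (horizontal distance between bridge and clamp below 0.04 m and z of bridge in the frame of clamp below 0.13 m and linear speed of bridge above 0.4 m/s).
It fails at once if the top plate is forced on the pins (more than 60 N) (contact force between bridge and clamp above 60 N).
It fails at once if the flask drops into the clamp (faster than 0.4 m/s) (horizontal distance between flask and clamp below 0.04 m and z of flask in the frame of clamp below 0.05 m and linear speed of flask above 0.4 m/s).
It fails at once if a bystander (nut tray, plaster cast, amber bottle, bur block) is shifted by more than 20 mm (distance of any of nut_tray, cast, monomer, bur_block from where it was at the start of the episode above 0.02 m).
It also fails if it takes over 67 s, if anything falls off the work surface, if the arm or the gripper's body presses on something with over 40 N, if the wrist force passes 120 N, or if a joint passes its speed limit or range.

## Working session

There is one attempt and no reset: what is moved stays moved. The work goes in short steps, Python scripts to look and compute and a tool call to move; the robot and the scene stay as the last step left them, time stands still between calls to the robot, and variables do not carry over. Pictures are saved under pics/ and viewed, at most 10 in all, crops included, and the job is handed in when it is done.

Besides the shell and the picture viewer there is one more tool, called after "Request:" by a JSON object that holds its "fn" and its "kwargs", one argument or row to a line. play_rows: Moves the arm, as the interface text tells. Its arguments: {"type":"object","properties":{"steps":{"type":"array","items":{"type":"array","items":{"type":"array","items":{"type":"number"}}}},"grip_force":{"type":"number"}},"required":["steps"]}

```bash
mkdir -p pics
python3 - <<'E'
from bench import robot
import cv2, numpy as np
for n in("scene","top"):
    im=robot.camera(n); cv2.imwrite(f"pics/{n}0.png",im[:,:,::-1])
    p=robot.camera_params(n); print(n,p["K"],p["R"],p["t"])
s=robot.get_state(); print(s["t"],s["tcp_pos"],s["tcp_rot"],s["finger_gap"],robot.tip_reach)
E
```

```text
scene [[474.34717277   0.         315.44772378]
 [  0.         474.34717277 232.64688132]
 [  0.           0.           1.        ]] [[-0.76908357  0.63898313  0.01452677]
 [ 0.44809343  0.55525629 -0.70064451]
 [-0.4557661  -0.53234483 -0.71336263]] [ 447.39597413 -143.81392622 1471.11883282]
top [[470.7684106    0.         310.60202052]
 [  0.         470.7684106  236.27903028]
 [  0.           0.           1.        ]] [[-0.00238858 -0.99999347 -0.00271366]
 [-0.99357365  0.00268031 -0.11315569]
 [ 0.11316222  0.00242594 -0.99357356]] [ -44.55862854  560.25328396 1423.34747153]
0.1 [ 139.91502231 -505.65192969  247.81833255] [[ 9.63819215e-01  2.66556773e-01 -8.19068878e-05]
 [ 2.66556698e-01 -9.63818604e-01  1.10685425e-03]
 [ 2.16096116e-04 -1.08864023e-03 -9.99999384e-01]] 85.64469689622943 17.0
```

View pics/scene0.png

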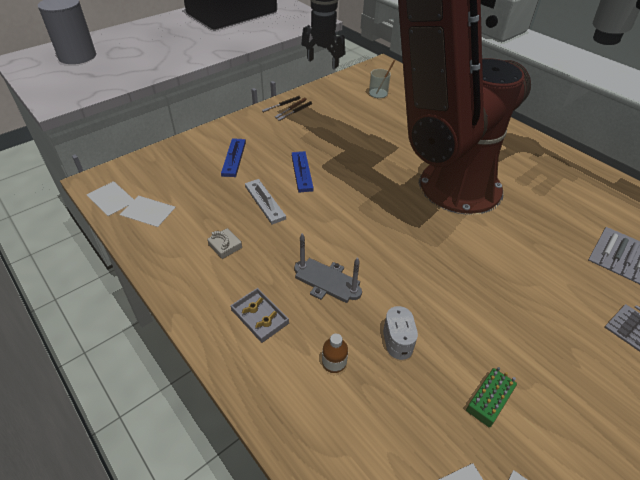

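View pics/top0.png

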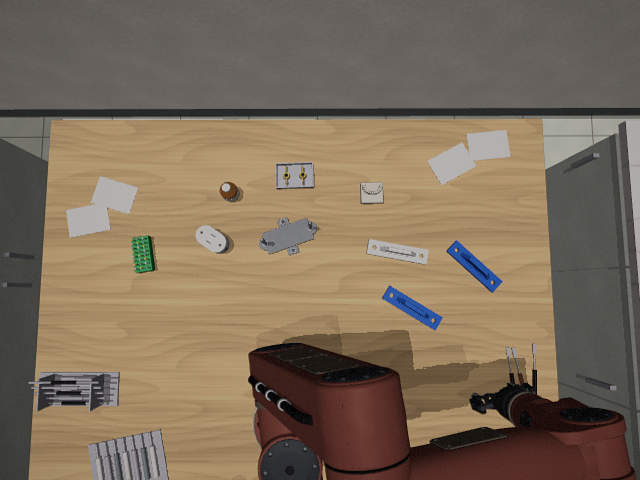

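Scene and top views show the following:

- **Flask:** silver, top view (212,238), scene (400,332).
- **Clamp:** top (288,236), scene (328,278).
- **Bridge candidates:** silver/white at top (398,252), scene (265,200). The blue look-alikes are at top (412,307) and (474,266), scene (302,171) and (234,157). I choose the silver one.

A close crop will check the choice.

```bash
cat > h.py <<'E'
import cv2, numpy as np
from bench import robot
def cam(n): return robot.camera_params(n)
def ray(n,uv,z,p=None):
    p=p or cam(n); K,R,t=map(np.array,(p["K"],p["R"],p["t"]))
    d=R.T@np.linalg.solve(K,[uv[0],uv[1],1]); c=-R.T@t
    return c+d*(z-c[2])/d[2]
def tri(ua,ub,na="top",nb="scene"):
    P=[np.array(cam(n)["K"])@np.c_[cam(n)["R"],cam(n)["t"]] for n in(na,nb)]
    X=cv2.triangulatePoints(P[0],P[1],np.float64(ua),np.float64(ub)).ravel();return X[:3]/X[3]
def proj(n,X):
    p=cam(n);x=np.array(p["K"])@(np.array(p["R"])@np.array(X,float)+np.array(p["t"]));return x[:2]/x[2]
E
python3 - <<'E'
import cv2,numpy as np
t=cv2.imread("pics/top0.png");s=cv2.imread("pics/scene0.png")
c=lambda im,x,y,w,h:cv2.resize(im[y:y+h,x:x+w],(400,300),interpolation=cv2.INTER_CUBIC)
cv2.imwrite("pics/crop.png",np.vstack([np.hstack([c(t,190,205,80,60),c(t,248,206,80,60)]),np.hstack([c(t,358,222,80,60),c(s,285,228,80,60)])]))
from h import *
h=cv2.cvtColor(t,cv2.COLOR_BGR2HSV)
m=((h[...,1]<60)&(h[...,2]>60)).astype(np.uint8)
for name,(x,y,w,hh),z in(("flask",(190,215,50,50),62),("bridge",(358,225,80,50),14)):
    mm=np.zeros_like(m); mm[y:y+hh,x:x+w]=m[y:y+hh,x:x+w]
    cs,_=cv2.findContours(mm,0,1); k=max(cs,key=cv2.contourArea)[:,0]
    W=np.float32([ray("top",q,z)[:2] for q in k]); print(name,cv2.minAreaRect(W),cv2.minAreaRect(k))
E
```

```text
flask ((548.854736328125, 252.73660278320312), (110.5436019897461, 61.52704620361328), 55.53843688964844) ((211.89199829101562, 239.156005859375), (36.04996109008789, 20.49155616760254), 34.69515609741211)
bridge ((514.2952270507812, -315.3140563964844), (189.041748046875, 47.89302444458008), 79.45250701904297) ((397.1199951171875, 251.33998107910156), (60.99993133544922, 15.294705390930176), 10.30484676361084)
```

View pics/crop.png

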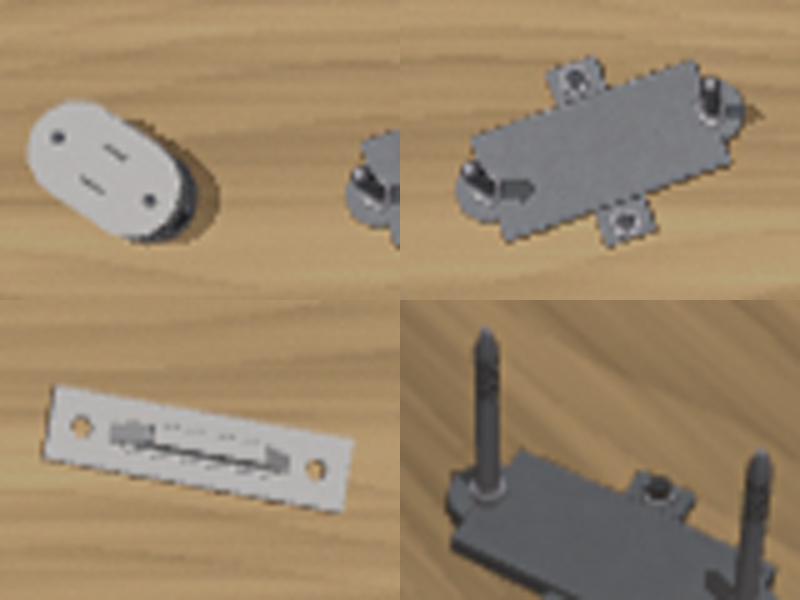

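The crop confirms it: the silver plate has two holes, at top (374,247) and (421,256), and measures 189x48 as it should. The flask's top is bright, its side dark. Pin tips: top (261,240) and (310,222), scene (357,259) and (302,234).

Run:
```python
import cv2,numpy as np
from h import *
t=cv2.imread("pics/top0.png");h=cv2.cvtColor(t,cv2.COLOR_BGR2HSV);s=cv2.imread("pics/scene0.png")
a=tri((261,239.6),(357,259));b=tri((310,222),(302.2,234.4));d=a-b
print("pins",a,b,np.linalg.norm(d),(a+b)/2,np.degrees(np.arctan2(d[1],d[0])))
m=((h[...,1]<60)&(h[...,2]>150)).astype(np.uint8)
mm=np.zeros_like(m);mm[215:265,190:240]=m[215:265,190:240]
k=max(cv2.findContours(mm,0,1)[0],key=cv2.contourArea)[:,0]
W=np.float32([ray("top",q,62)[:2] for q in k]);print("flask",cv2.minAreaRect(W))
# bed: grey mask, ray at z=14
m=((h[...,1]<60)&(h[...,2]>60)).astype(np.uint8);mm=np.zeros_like(m);mm[210:262,252:325]=m[210:262,252:325]
mm=cv2.morphologyEx(mm,cv2.MORPH_OPEN,np.ones((5,5)))
k=max(cv2.findContours(mm,0,1)[0],key=cv2.contourArea)[:,0]
W=np.float32([ray("top",q,14)[:2] for q in k]);print("clamp",cv2.minAreaRect(W))
# collars/ears
for n,l in(("top",[(248+478/5-80,206+200/5),(248+315/5,206+112/5)]),):
    print("collar",[ray(n,q,18)[:2] for q in l])
print("bolts",ray("top",(248+177/5,206+78/5),17)[:2],ray("top",(248+227/5,206+222/5),17)[:2])
hs=[ray("top",q,14)[:2] for q in((374.2,247.4),(421.2,255.8))];e=hs[0]-hs[1]
print("holes",hs,np.mean(hs,0),np.linalg.norm(e),np.degrees(np.arctan2(e[1],e[0])))
```

```text
pins [540.09595746  96.08436968 130.51419711] [589.74562646 -44.03280649 131.19462284] 148.65522414995786 [564.92079196  26.02578159 130.85440997] 109.51147179121622
flask ((551.7907104492188, 257.840087890625), (98.80512237548828, 60.59292984008789), 55.53843688964844)
clamp ((564.9382934570312, 22.84046173095703), (169.56044006347656, 109.82127380371094), 87.11919403076172)
collar [array([531.63332215, 100.47713073]), array([586.4902571 , -47.25282503])]
bolts [608.34840359  39.19386719] [517.7319689    7.69249577]
holes [array([ 526.71011448, -244.23487738]), array([ 500.08617602, -389.98653913])] [ 513.39814525 -317.11070826] 148.16335917611661 79.64811371192116
```

Request:
{"fn": "play_rows", "kwargs": {
  "steps": [
    [[-1, 0.412, 0.764, -0.03, 0, 0, 0.698], [-1, 0.412, 0.764, -0.03, 0, 0, 0.698], [-1, 0.412, 0.764, -0.03, 0, 0, 0.698], [-1, 0.412, 0.764, -0.03, 0, 0, 0.698], [-1, 0.412, 0.764, -0.03, 0, 0, 0.698], [-1, 0.412, 0.764, -0.03, 0, 0, 0.698], [-1, 0.412, 0.764, -0.03, 0, 0, 0.698], [-1, 0.412, 0.764, -0.03, 0, 0, 0.698], [-1, 0.412, 0.764, -0.03, 0, 0, 0.698], [-1, 0.412, 0.764, -0.03, 0, 0, 0.698], [-1, 0.412, 0.764, -0.03, 0, 0, 0.698], [-1, 0.412, 0.764, -0.03, 0, 0, 0.698]]
  ]
}}

```text
t: 1.6
tcp_pos: [496.2, 155.9, 222.1]
tcp_rot: [[0.567, 0.824, -0.0], [0.824, -0.567, -0.0], [-0.0, 0.0, -1.0]]
contact_force: [1.0, -1.8, -0.3]
finger_gap: 85.3
gripper_force: 0.0
```

Request:
{"fn": "play_rows", "kwargs": {
  "steps": [
    [[-1, 0.056, 0.102, 0, 0, 0, 0], [-1, 0.056, 0.102, 0, 0, 0, 0], [-1, 0.056, 0.102, -0.05, 0, 0, 0], [-1, 0.056, 0.102, -0.1, 0, 0, 0], [-1, 0.056, 0.102, -0.12, 0, 0, 0], [-1, 0.056, 0.102, -0.12, 0, 0, 0], [-1, 0.056, 0.102, -0.12, 0, 0, 0]]
  ]
}}

```text
t: 2.48
tcp_pos: [552.3, 255.9, 103.4]
tcp_rot: [[0.567, 0.824, 0.001], [0.824, -0.567, 0.0], [0.001, 0.001, -1.0]]
contact_force: [0.0, -0.8, 0.0]
finger_gap: 85.4
gripper_force: 0.0
```

Run:
```python
from h import *
s=robot.get_state();print(s["tcp_pos"],s["t"])
im=[robot.camera(n)[:,:,::-1] for n in("top","scene")]
c=lambda im,x,y,w,h:cv2.resize(im[y:y+h,x:x+w],(400,300),interpolation=cv2.INTER_CUBIC)
cv2.imwrite("pics/fl1.png",np.hstack([c(im[0],160,190,120,90),c(im[1],340,260,120,90)]))
```

```text
[552.33198152 255.90286476 103.38662125] 2.475
```

View pics/fl1.png

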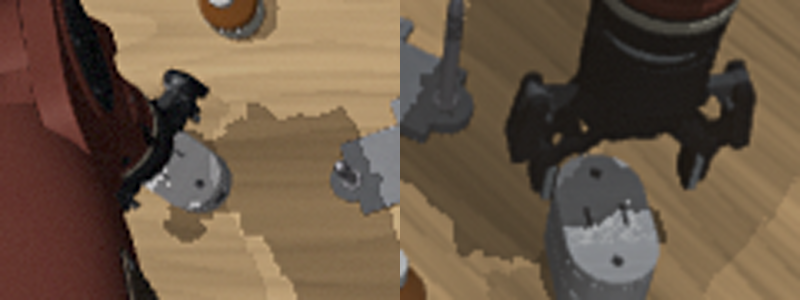

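The jaws straddle the flask in both views. Next I descend and grip.

Request:
{"fn": "play_rows", "kwargs": {
  "steps": [
    [[-1, 0, 0.002, -0.03, 0, 0, 0], [-1, 0, 0.002, -0.063, 0, 0, 0], [-1, 0, 0.002, -0.063, 0, 0, 0], [0, 0, 0.002, -0.063, 0, 0, 0], [0.3, 0, 0.002, -0.063, 0, 0, 0], [1, 0, 0.002, -0.063, 0, 0, 0], [1, 0, 0.002, -0.063, 0, 0, 0], [1, 0, 0.002, -0.063, 0, 0, 0], [1, 0, 0.002, -0.063, 0, 0, 0]]
  ],
  "grip_force": 80
}}

```text
t: 3.7
tcp_pos: [553.2, 258.1, 41.6]
tcp_rot: [[0.567, 0.824, 0.003], [0.824, -0.567, 0.001], [0.003, 0.002, -1.0]]
contact_force: [-0.2, -1.3, 5.5]
finger_gap: 59.1
gripper_force: 88.0
```

Request:
{"fn": "play_rows", "kwargs": {
  "steps": [
    [[1, 0, 0, 0.03, 0, 0, 0], [1, 0, 0, 0.08, 0, 0, 0], [1, 0, 0, 0.13, 0, 0, 0], [1, 0, 0, 0.16, 0, 0, 0], [1, 0.002, -0.04, 0.16, 0, 0, 0.16], [1, 0.004, -0.08, 0.16, 0, 0, 0.32], [1, 0.006, -0.12, 0.16, 0, 0, 0.48], [1, 0.008, -0.16, 0.16, 0, 0, 0.64], [1, 0.01, -0.2, 0.16, 0, 0, 0.8], [1, 0.0112, -0.2325, 0.16, 0, 0, 0.941], [1, 0.0112, -0.2325, 0.16, 0, 0, 0.941], [1, 0.0112, -0.2325, 0.16, 0, 0, 0.941]]
  ]
}}

```text
t: 5.2
tcp_pos: [562.7, 25.5, 199.7]
tcp_rot: [[-0.33, 0.944, -0.0], [0.944, 0.33, 0.0], [0.0, 0.0, -1.0]]
contact_force: [-0.7, 0.7, -6.9]
finger_gap: 58.9
gripper_force: 90.0
```

Run:
```python
from h import *
s=robot.get_state();print(s["tcp_pos"],s["finger_gap"])
im=[robot.camera(n)[:,:,::-1] for n in("top","scene")]
for n,i in zip(("top","scene"),im): print(n,proj(n,(564.5,25.5,160)))
c=lambda im,x,y,w,h:cv2.resize(im[y:y+h,x:x+w],(400,300),interpolation=cv2.INTER_CUBIC)
cv2.imwrite("pics/fl2.png",np.hstack([c(im[0],230,190,120,90),c(im[1],270,190,120,90)]))
```

```text
[562.65520667  25.50407    199.68460556] 58.91551380257539
top [285.14088652 229.66730606]
scene [329.36494516 237.53424411]
```

View pics/fl2.png

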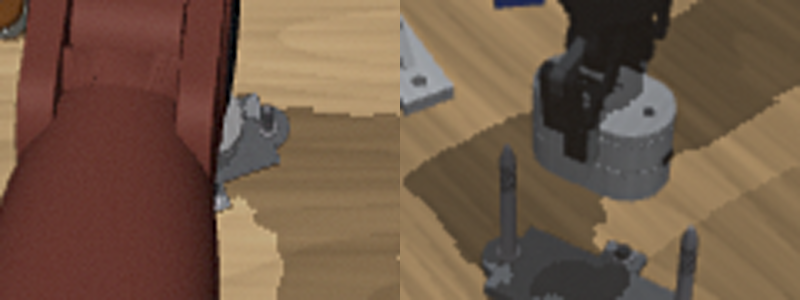

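The flask hangs level above the bed between the pins, lined up with them (scene crop, about (335,230) full-frame). Lowering.

Request:
{"fn": "play_rows", "kwargs": {
  "steps": [
    [[1, 0.0015, 0.0005, -0.03, 0, 0, 0], [1, 0.0015, 0.0005, -0.06, 0, 0, 0], [1, 0.0015, 0.0005, -0.09, 0, 0, 0], [1, 0.0015, 0.0005, -0.115, 0, 0, 0], [1, 0.0015, 0.0005, -0.13, 0, 0, 0], [1, 0.0015, 0.0005, -0.136, 0, 0, 0], [1, 0.0015, 0.0005, -0.139, 0, 0, 0], [1, 0.0015, 0.0005, -0.141, 0, 0, 0], [1, 0.0015, 0.0005, -0.141, 0, 0, 0]]
  ]
}}

```text
t: 6.42
tcp_pos: [564.7, 25.7, 58.8]
tcp_rot: [[-0.332, 0.943, 0.001], [0.943, 0.332, -0.0], [-0.0, 0.001, -1.0]]
contact_force: [0.4, 0.6, -7.2]
finger_gap: 59.2
gripper_force: 90.0
```

Request:
{"fn": "play_rows", "kwargs": {
  "steps": [
    [[1, 0, 0, -0.001, 0, 0, 0], [1, 0, 0, -0.002, 0, 0, 0], [1, 0, 0, -0.003, 0, 0, 0], [1, 0, 0, -0.003, 0, 0, 0]]
  ]
}}

```text
t: 6.92
tcp_pos: [564.5, 25.7, 55.7]
tcp_rot: [[-0.332, 0.943, 0.0], [0.943, 0.332, -0.0], [-0.0, 0.0, -1.0]]
contact_force: [-1.6, -0.1, -0.3]
finger_gap: 58.9
gripper_force: 90.5
```

Bed contact: the load has gone from 7.2 N to 0.3 N, at the expected height. Release and rise.

Request:
{"fn": "play_rows", "kwargs": {
  "steps": [
    [[0.2, 0, 0, 0, 0, 0, 0], [-0.3, 0, 0, 0, 0, 0, 0], [-1, 0, 0, 0, 0, 0, 0], [-1, 0, 0, 0, 0, 0, 0], [-1, 0, 0, 0, 0, 0, 0], [-1, 0, 0, 0.04, 0, 0, 0], [-1, 0, 0, 0.09, 0, 0, 0], [-1, 0, 0, 0.14, 0, 0, 0], [-1, 0, 0, 0.14, 0, 0, 0], [-1, -0.02, -0.06, 0.14, 0, 0, -0.17], [-1, -0.03, -0.12, 0.14, 0, 0, -0.34], [-1, -0.04, -0.18, 0.14, 0, 0, -0.52]]
  ]
}}

```text
t: 8.43
tcp_pos: [523.6, -155.7, 194.6]
tcp_rot: [[0.186, 0.983, -0.001], [0.983, -0.186, 0.0], [0.0, -0.001, -1.0]]
contact_force: [1.2, -0.1, -0.1]
finger_gap: 85.6
gripper_force: 0.0
```

Request:
{"fn": "play_rows", "kwargs": {
  "steps": [
    [[-1, -0.003, -0.055, 0, 0, 0, 0], [-1, -0.006, -0.11, 0, 0, 0, 0], [-1, -0.0098, -0.161, 0, 0, 0, 0.005], [-1, -0.0098, -0.161, -0.05, 0, 0, 0.005], [-1, -0.0098, -0.161, -0.1, 0, 0, 0.005], [-1, -0.0098, -0.161, -0.1, 0, 0, 0.005], [-1, -0.0098, -0.161, -0.1, 0, 0, 0.005]]
  ]
}}

```text
t: 9.3
tcp_pos: [515.2, -315.6, 96.6]
tcp_rot: [[0.176, 0.984, 0.001], [0.984, -0.176, -0.001], [-0.001, 0.001, -1.0]]
contact_force: [-0.2, 0.6, 1.2]
finger_gap: 85.6
gripper_force: 0.0
```

Run:
```python
from h import *
s=robot.get_state();print(s["tcp_pos"],s["t"])
im=[robot.camera(n)[:,:,::-1] for n in("top","scene")]
cv2.imwrite("pics/topB.png",im[0]);cv2.imwrite("pics/sceneB.png",im[1])
c=lambda im,x,y,w,h:cv2.resize(im[y:y+h,x:x+w],(400,300),interpolation=cv2.INTER_CUBIC)
cv2.imwrite("pics/br1.png",np.vstack([np.hstack([c(im[0],240,195,100,75),c(im[1],280,220,100,75)]),np.hstack([c(im[0],340,200,120,90),c(im[1],215,140,100,75)])]))
```

```text
[ 515.20152975 -315.55429039   96.61684241] 9.3
```

View pics/br1.png

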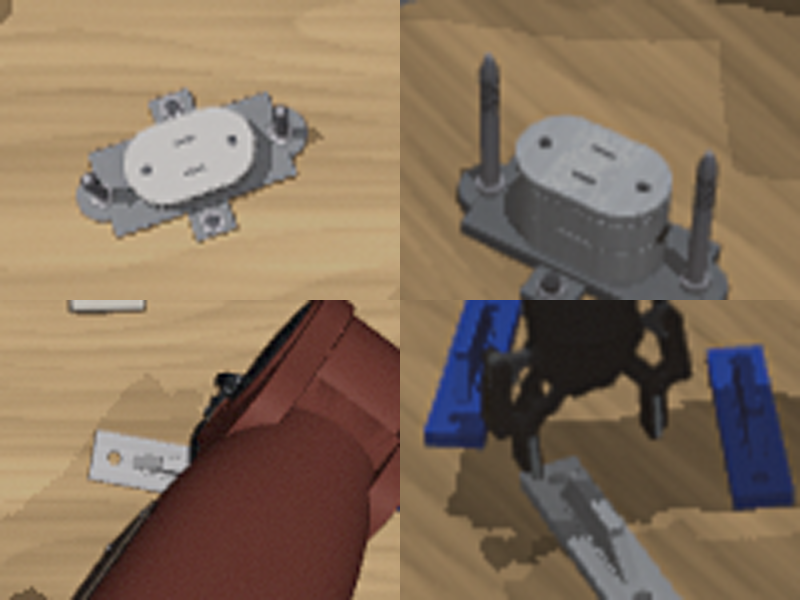

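The flask stands centred and square between the pins (scene, full-frame (328,258)), and the open jaws straddle the bridge's web. Descend and grip.

Request:
{"fn": "play_rows", "kwargs": {
  "steps": [
    [[-1, -0.001, -0.001, -0.03, 0, 0, 0], [-1, -0.001, -0.001, -0.059, 0, 0, 0], [-1, -0.001, -0.001, -0.059, 0, 0, 0], [0, -0.001, -0.001, -0.059, 0, 0, 0], [0.4, -0.001, -0.001, -0.059, 0, 0, 0], [0.6, -0.001, -0.001, -0.059, 0, 0, 0], [1, -0.001, -0.001, -0.059, 0, 0, 0], [1, -0.001, -0.001, -0.059, 0, 0, 0], [1, -0.001, -0.001, -0.059, 0, 0, 0], [1, -0.001, -0.001, -0.059, 0, 0, 0]]
  ],
  "grip_force": 100
}}

```text
t: 10.65
tcp_pos: [514.1, -316.6, 37.2]
tcp_rot: [[0.176, 0.984, 0.001], [0.984, -0.176, -0.001], [-0.0, 0.001, -1.0]]
contact_force: [0.2, 1.0, 6.8]
finger_gap: 10.3
gripper_force: 98.6
```

Request:
{"fn": "play_rows", "kwargs": {
  "steps": [
    [[1, 0, 0, 0.02, 0, 0, 0], [1, 0, 0, 0.06, 0, 0, 0], [1, 0, 0, 0.11, 0, 0, 0], [1, 0, 0, 0.15, 0, 0, 0], [1, 0.007, 0.05, 0.17, 0, 0, 0.1], [1, 0.014, 0.1, 0.17, 0, 0, 0.2], [1, 0.021, 0.15, 0.17, 0, 0, 0.3], [1, 0.028, 0.2, 0.17, 0, 0, 0.4], [1, 0.036, 0.25, 0.17, 0, 0, 0.516], [1, 0.043, 0.3, 0.17, 0, 0, 0.516], [1, 0.0505, 0.342, 0.17, 0, 0, 0.516], [1, 0.0505, 0.342, 0.17, 0, 0, 0.516]]
  ]
}}

```text
t: 12.15
tcp_pos: [563.7, 28.6, 205.8]
tcp_rot: [[-0.336, 0.942, -0.001], [0.942, 0.336, 0.001], [0.001, -0.001, -1.0]]
contact_force: [0.1, 0.0, -5.7]
finger_gap: 10.4
gripper_force: 98.4
```

Request:
{"fn": "play_rows", "kwargs": {
  "steps": [
    [[1, 0, 0, 0, 0, 0, 0], [1, 0, 0, 0, 0, 0, 0], [1, 0, 0, 0, 0, 0, 0]]
  ]
}}

```text
t: 12.52
tcp_pos: [564.0, 24.8, 206.4]
tcp_rot: [[-0.331, 0.944, -0.0], [0.944, 0.331, -0.0], [-0.0, -0.0, -1.0]]
contact_force: [0.3, 0.7, -4.1]
finger_gap: 10.3
gripper_force: 98.4
```

Run:
```python
from h import *
s=robot.get_state();print(s["tcp_pos"],s["tcp_rot"],s["t"],s["contact_force"],s["ft_torque"])
im=[robot.camera(n)[:,:,::-1] for n in("top","scene")]
cv2.imwrite("pics/topC.png",im[0]);cv2.imwrite("pics/sceneC.png",im[1])
c=lambda im,x,y,w,h:cv2.resize(im[y:y+h,x:x+w],(400,300),interpolation=cv2.INTER_CUBIC)
cv2.imwrite("pics/br2.png",np.vstack([np.hstack([c(im[0],240,180,100,75),c(im[1],275,190,100,75)])]))
# flask check from topB
t=cv2.imread("pics/topB.png");h=cv2.cvtColor(t,cv2.COLOR_BGR2HSV)
m=((h[...,1]<60)&(h[...,2]>185)).astype(np.uint8);mm=np.zeros_like(m);mm[215:250,262:310]=m[215:250,262:310]
k=max(cv2.findContours(mm,0,1)[0],key=cv2.contourArea)[:,0]
print("flask",cv2.minAreaRect(np.float32([ray("top",q,76)[:2] for q in k])))
```

```text
[563.99351222  24.76992813 206.35650073] [[-3.31162047e-01  9.43573872e-01 -2.16866112e-04]
 [ 9.43573897e-01  3.31162038e-01 -8.01859455e-05]
 [-3.84353947e-06 -2.31183744e-04 -9.99999973e-01]] 12.525 [ 0.26931199  0.73679057 -4.12464325] [ 0.00509612 -0.00540352 -0.01567178]
flask ((565.8773193359375, 25.848960876464844), (61.214988708496094, 96.65705108642578), 18.39632225036621)
```

View pics/br2.png

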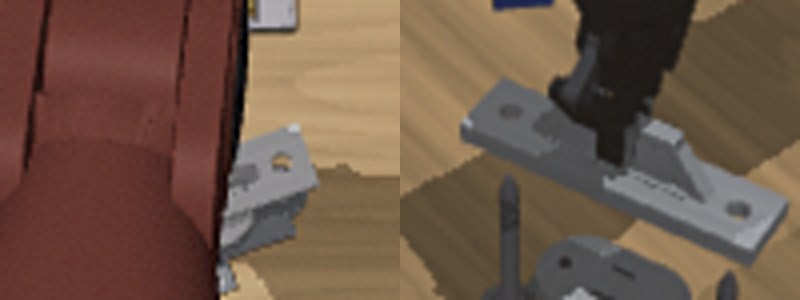

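Bridge held level over the pins. Holes at scene (302.8,218.0) and (359.5,242.2), top (310.2,220.2). Compare them with the pins view by view.

Run:
```python
from h import *
A=ray("scene",(359.5,242.2),183.2)[:2];B=ray("scene",(302.75,218),183.2)[:2]
print("bridge scene",A,B,(A+B)/2,np.linalg.norm(A-B),np.degrees(np.arctan2(*(A-B)[::-1])))
a=ray("scene",(357,259),131)[:2];b=ray("scene",(302.2,234.6),131)[:2]
print("pins scene",a,b,(a+b)/2,np.linalg.norm(a-b),np.degrees(np.arctan2(*(a-b)[::-1])))
Bt=ray("top",(310.25,220.25),183.2)[:2]; at=ray("top",(261,239.6),131)[:2];bt=ray("top",(310,222),131)[:2]
print("top B",Bt,"pins",at,bt,(at+bt)/2)
c=np.array([564,24.8]);u=np.array([-.331,.944])
print("tcp pred A,B",c+74*u,c-74*u)
```

```text
bridge scene [537.40135171  94.40100976] [586.62076887 -44.21361012] [562.01106029  25.09369982] 147.09372478247295 109.54898351218144
pins scene [540.85635651  95.9042369 ] [589.53226978 -43.0550726 ] [565.19431315  26.42458215] 147.23801897332405 109.30479474248644
top B [587.70416343 -45.48198815] pins [539.60120307  96.51162511] [590.35135342 -44.58548121] [564.97627825  25.96307195]
tcp pred A,B [539.506  94.656] [588.494 -45.056]
```

Both views agree: shift about +2.7, +1.0 mm. Correct this, then lower to just above the tips.

Request:
{"fn": "play_rows", "kwargs": {
  "steps": [
    [[1, 0.0027, 0.001, 0, 0, 0, 0], [1, 0.0027, 0.001, -0.015, 0, 0, 0], [1, 0.0027, 0.001, -0.03, 0, 0, 0], [1, 0.0027, 0.001, -0.034, 0, 0, 0], [1, 0.0027, 0.001, -0.036, 0, 0, 0], [1, 0.0027, 0.001, -0.038, 0, 0, 0], [1, 0.0027, 0.001, -0.04, 0, 0, 0], [1, 0.0027, 0.001, -0.042, 0, 0, 0], [1, 0.0027, 0.001, -0.042, 0, 0, 0]]
  ]
}}

```text
t: 13.75
tcp_pos: [566.7, 26.7, 164.3]
tcp_rot: [[-0.333, 0.943, -0.0], [0.943, 0.333, 0.0], [0.0, -0.0, -1.0]]
contact_force: [-1.0, -0.7, -4.0]
finger_gap: 10.3
gripper_force: 98.3
```

Run:
```python
from h import *
s=robot.get_state();print(s["tcp_pos"],s["contact_force"],s["ft_torque"])
im=[robot.camera(n)[:,:,::-1] for n in("top","scene")]
c=lambda im,x,y,w,h:cv2.resize(im[y:y+h,x:x+w],(400,300),interpolation=cv2.INTER_CUBIC)
cv2.imwrite("pics/br3.png",np.vstack([np.hstack([c(im[0],280,195,60,45),c(im[1],275,200,100,75)])]))
```

```text
[566.71854866  26.73922128 164.30998583] [-0.9944655  -0.74264964 -3.98604274] [ 0.01093458 -0.02162153 -0.00834029]
```

View pics/br3.png

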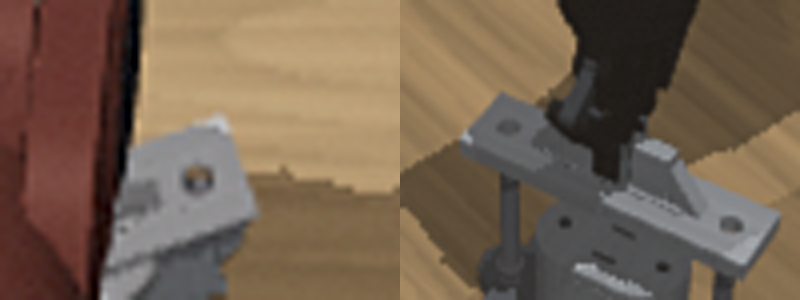

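The pin tips are inside both holes (scene crop (508,127) and (731,224); top (197,180)), with almost no side force. Continue down in small steps.

Request:
{"fn": "play_rows", "kwargs": {
  "steps": [
    [[1, 0, 0, -0.0015, 0, 0, 0], [1, 0, 0, -0.003, 0, 0, 0], [1, 0, 0, -0.0045, 0, 0, 0], [1, 0, 0, -0.006, 0, 0, 0], [1, 0, 0, -0.0075, 0, 0, 0], [1, 0, 0, -0.009, 0, 0, 0], [1, 0, 0, -0.009, 0, 0, 0]]
  ]
}}

```text
t: 14.72
tcp_pos: [566.5, 26.3, 155.1]
tcp_rot: [[-0.332, 0.943, -0.001], [0.943, 0.332, -0.001], [-0.0, -0.001, -1.0]]
contact_force: [-1.3, -4.4, -4.7]
finger_gap: 10.6
gripper_force: 98.4
```

Request:
{"fn": "play_rows", "kwargs": {
  "steps": [
    [[1, -0.0003, -0.0006, 0, 0, 0, 0], [1, -0.0003, -0.0006, -0.002, 0, 0, 0], [1, -0.0003, -0.0006, -0.004, 0, 0, 0], [1, -0.0003, -0.0006, -0.006, 0, 0, 0], [1, -0.0003, -0.0006, -0.006, 0, 0, 0]]
  ]
}}

```text
t: 15.35
tcp_pos: [566.4, 26.2, 149.1]
tcp_rot: [[-0.333, 0.943, -0.0], [0.943, 0.333, 0.0], [0.0, -0.0, -1.0]]
contact_force: [-1.0, -3.0, -5.9]
finger_gap: 10.2
gripper_force: 98.4
```

```bash
python3 -c "
from h import *
s=robot.get_state();print(s['tcp_pos'],s['contact_force'],s['ft_torque'])"
```

```text
[566.38270918  26.17750556 149.10127077] [-1.0423963  -2.96428562 -5.91064914] [-0.54578883  0.31619611  0.06423823]
```

Request:
{"fn": "play_rows", "kwargs": {
  "steps": [
    [[1, -0.0003, -0.0006, -0.003, 0, 0, 0], [1, -0.0003, -0.0006, -0.006, 0, 0, 0], [1, -0.0003, -0.0006, -0.009, 0, 0, 0], [1, -0.0003, -0.0006, -0.012, 0, 0, 0], [1, -0.0003, -0.0006, -0.015, 0, 0, 0], [1, -0.0003, -0.0006, -0.018, 0, 0, 0], [1, -0.0003, -0.0006, -0.021, 0, 0, 0], [1, -0.0003, -0.0006, -0.021, 0, 0, 0]]
  ]
}}

```text
t: 16.35
tcp_pos: [566.0, 25.5, 128.1]
tcp_rot: [[-0.333, 0.943, -0.001], [0.943, 0.333, 0.0], [0.0, -0.0, -1.0]]
contact_force: [0.5, 0.0, -4.1]
finger_gap: 10.0
gripper_force: 98.3
```

Request:
{"fn": "play_rows", "kwargs": {
  "steps": [
    [[1, 0, 0, -0.003, 0, 0, 0], [1, 0, 0, -0.006, 0, 0, 0], [1, 0, 0, -0.009, 0, 0, 0], [1, 0, 0, -0.011, 0, 0, 0], [1, 0, 0, -0.013, 0, 0, 0], [1, 0, 0, -0.0135, 0, 0, 0], [1, 0, 0, -0.0135, 0, 0, 0]]
  ]
}}

```text
t: 17.23
tcp_pos: [566.2, 25.5, 114.9]
tcp_rot: [[-0.333, 0.943, 0.0], [0.943, 0.333, -0.0], [-0.0, -0.0, -1.0]]
contact_force: [0.4, -0.5, -4.3]
finger_gap: 10.9
gripper_force: 98.4
```

Request:
{"fn": "play_rows", "kwargs": {
  "steps": [
    [[1, 0, 0, -0.0005, 0, 0, 0], [1, 0, 0, -0.001, 0, 0, 0], [1, 0, 0, -0.0015, 0, 0, 0], [1, 0, 0, -0.0018, 0, 0, 0], [1, 0, 0, -0.0018, 0, 0, 0]]
  ]
}}

```text
t: 17.85
tcp_pos: [566.2, 25.5, 113.2]
tcp_rot: [[-0.333, 0.943, -0.0], [0.943, 0.333, -0.0], [-0.0, -0.0, -1.0]]
contact_force: [-0.8, -0.3, -2.4]
finger_gap: 10.7
gripper_force: 98.8
```

Request:
{"fn": "play_rows", "kwargs": {
  "steps": [
    [[1, 0, 0, -0.0004, 0, 0, 0], [1, 0, 0, -0.0004, 0, 0, 0], [1, 0, 0, -0.0004, 0, 0, 0]]
  ]
}}

```text
t: 18.23
tcp_pos: [566.2, 25.5, 113.2]
tcp_rot: [[-0.333, 0.943, 0.0], [0.943, 0.333, -0.0], [-0.0, 0.0, -1.0]]
contact_force: [-4.9, -0.4, 6.1]
finger_gap: 10.1
gripper_force: 99.8
```

The plate is seated: the load has reversed to +6 N at TCP z 113.2, as predicted. Release, rise and back off.

Request:
{"fn": "play_rows", "kwargs": {
  "steps": [
    [[0.5, 0, 0, 0, 0, 0, 0], [0.2, 0, 0, 0, 0, 0, 0], [-0.1, 0, 0, 0, 0, 0, 0], [-0.1, 0, 0, 0, 0, 0, 0], [-0.1, 0, 0, 0.03, 0, 0, 0], [-0.1, 0, 0, 0.08, 0, 0, 0], [-0.1, 0, 0, 0.13, 0, 0, 0], [-0.1, 0, 0, 0.13, 0, 0, 0], [-0.1, -0.02, -0.06, 0.13, 0, 0, 0], [-0.1, -0.04, -0.12, 0.13, 0, 0, 0], [-0.1, -0.06, -0.18, 0.13, 0, 0, 0], [-0.1, -0.08, -0.24, 0.13, 0, 0, 0]]
  ]
}}

```text
t: 19.73
tcp_pos: [486.0, -213.2, 241.8]
tcp_rot: [[-0.333, 0.943, -0.001], [0.943, 0.333, 0.0], [0.001, -0.0, -1.0]]
contact_force: [1.4, -0.5, -0.0]
finger_gap: 47.0
gripper_force: 0.0
```

Run:
```python
from h import *
im=[robot.camera(n)[:,:,::-1] for n in("top","scene")]
c=lambda im,x,y,w,h:cv2.resize(im[y:y+h,x:x+w],(400,300),interpolation=cv2.INTER_CUBIC)
cv2.imwrite("pics/end.png",np.hstack([c(im[0],240,190,100,75),c(im[1],275,215,100,75)]))
```

```text
(no output)
```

View pics/end.png

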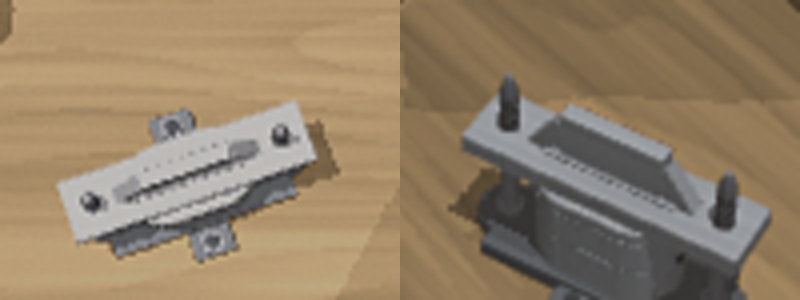

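The plate lies flat on the flask, web up, with both pins through its holes (scene crop (510,105) and (726,200)). The arm is clear.

```bash
python3 -c "
from bench import robot
print(robot.finish_job())"
```

```text
the job is handed in; nothing more can be done
None
```

The flask is in the clamp and the silver top plate lies flat on it over both guide pins, released, with no bystander touched; I handed the job in at about 20 s, and no verdict came back.

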